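# Prove the stop button of a bench spring tester, then make a test stroke

### The arm

A 6-joint arm with a two-finger parallel gripper is mounted at the origin on a cart in front of the work surface, level with it; the furniture and walls round the work are solid. World frame = base frame: x ahead of the robot, y to its left, z up, the work surface at z = 0. Lengths are in m, angles in rad, forces in N, time in s.
With the tool pointing down it reaches from about 0.25 to 0.775 m from the base axis. Payload 4 kg.
Tool frame: the origin (TCP) lies at the very end of the fingers, on their centre line; the grasp point (between the pads) lies 19 mm behind it; z points along the fingers, y is the direction in which the jaws open and shut (so a half turn about z gives the same grasp; the last joint's range is limited). The gripper opens to 94 mm and grips with 3 to 60 N. Pads are 16 mm wide; open, the fingers measure 119 mm over their backs; the gripper's body (75 mm by 177 mm) begins 78 mm behind the grasp point.
Start: joints at [-1.302, 0.087, 1.371, -0, 1.684, -0.103], TCP at [0.2, -0.512, 0.206] pointing down, gripper open.
Joint ranges: [-3.1, 3.1], [-0.76, 2.03], [0.27, 2.55], [-1.08, 4.22], [0.17, 2.65], [-2.57, 2.57]. Speed limits (rad/s): [2.79, 2.79, 3.14, 3.14, 3.14, 3.14].

### API

Orientations are given as a rotation vector (axis times angle).
In Python, from plant import sensors, vision, manip gives the robot as it stands.
- The arm moves only by the tool arm_command, never from a script. Its argument "rows" is text: rows parted by semicolons, each of 7 numbers parted by spaces: the turn, a rotation vector about the tool's x, y, z in units of 5 degrees (1.0 is 5 degrees), then the shift along the tool's x, y, z in units of 25 mm (1.0 is 25 mm), then the closure, from 0 (fully open) to 1 (shut). A call has 1 to 8 rows; each row is the pose to reach, as a shift and turn from the pose measured when the call began, along the tool's axes at that moment; what a row does not reach only later rows make up. A row lasts 1/12 s, in which the tool goes at most 41.7 mm and 7.16 degrees, less where a joint would pass 70% of its speed; a pose out of reach is approached as far as the arm can. A call with a gripper value outside its range is refused whole. The fingers move at their own pace and stop on an object; the grip force is fixed at half the most. Time passes only in rows, so rows that repeat a pose let the fingers close. It gives the time, the measured TCP pose, the force and the opening at its end, in the units of the state.
- sensors.observe(): the state, without advancing time (a new reading comes with each control period).
- vision.snapshot(name): name is "scene" or "top" or "wrist"; returns a dict with "frame" (420x560x3 uint8, red, green, blue), "fx", "fy", "cx", "cy" (pixels), "view" (4x4, takes a point from world to camera coordinates). Camera axes: x right, y down, z forward; pixel columns grow to the right and rows downward; lengths in m; the calibration is good to about 2 mm. A picture is of the moment at which its call begins. There is no depth.
- manip.finish_job(): hands the job in, once; it reports no verdict.
The state is a dict: "time_s": time; "q": joint angles; "qvel": joint speeds; "effort": joint torques, N m; "position": TCP position; "tcp_rot": TCP orientation; "force": force on the tool from outside, world axes, zero at the start; "ft_torque": the same for the moment, N m; "grip_width": finger opening in m.
Only numpy, scipy, OpenCV 4.12 (cv2) and the standard library are available. Lean on these libraries where they do the work, as an engineer would, in place of code of your own. Each camera call takes 0.05 s, during which the arm holds its last target.

### The job

Get the spring tester ready: first take the dropper bottle off its round platen and stand it upright in the white tray. Then prove the emergency stop: push the red mushroom button down until it latches and stays down by itself when you take your hand away, and turn its head clockwise to reset it so that it springs fully up again. Finally push the platen down until its top is level with the top of the red mark on the column, hold it there for a second without going well past the mark, let it come back up, and leave the other things on the bench standing where they are.

Things in the scene. Friction and masses are not known exactly. Their poses are not given: they have to be found in the camera images.
- station: Stop station fixed to the bench: yellow box with a grey lid, 96 x 96 mm (foot plate 100 x 100), lid top 62 mm above the bench; the red mushroom button stands upright in the middle of the lid (a black collar, 48 mm across and 8 mm high, surrounds its stem). Origin: centre of the underside, on the bench; z up. It may stand at different places and turned.
- stop_top (a point): Centre of the flat top of the red mushroom head. The head is a round disc, 56 mm in diameter and 22 mm thick, on a thinner stem. Sprung up, its top is 108 mm above the bench and its underside 24 mm above the lid; latched, both are 10.5 mm lower.
- stop_head (a joint): How far the mushroom is pushed down, in m: 0 = fully up, 0.0125 = bottom stop. Pushing takes about 2 N at first and 5 to 6 N to the bottom (more when pushed fast). Pushed to the bottom, a catch snaps in past about 0.0105, and the head then stays latched at about 0.0105 when let go.
- stop_knob (a joint): Turn of the mushroom head about its upright axis, rad, clockwise from above: 0 = rest, 0.9 = end stop. Turned past about 0.5, the latched head is freed and springs up (about 5 N) unless a grip holds it down: open the grip while it is still turned. It turns easily (under 0.06 N m) and slowly turns back to 0 when let go.
- tester: Spring tester fixed to the bench, pose varies: blue base 155 x 110 mm (x, y), 26 mm high; round steel platen (64 mm diameter, 8 mm thick) on a coil spring above the origin; column 14 x 30 mm behind it, near face at x = +51 mm (red mark's face +46 mm), top 144 mm above the bench; dial at x = -56 mm. Origin: on the bench under the platen's centre; x points to the column, z up.
- platen_top (a point): Centre of the platen's top face, 105 mm above the bench when up; moves with the platen.
- platen (a joint): How far the platen is pushed down, in m: 0 = up, 0.030 = bottom. The spring pushes back with about 1.5 N at the top plus 0.5 N per mm; it comes back up by itself.
- mark_line (a point): Middle of the top edge of the red mark's face on the tester's column; the mark is a red clip 6 mm high and 34 mm wide, set at a different height each time, 8 to 22 mm below the platen's resting top.
- tray: White square tray fixed to the bench, 115 x 115 mm, 14 mm high, walls 4 mm, floor about 4 mm thick. Origin: centre of its underside, on the bench; z up.
- bottle: Dropper bottle with a black dropper cap, 90 mm tall; the round lower part is 32 mm in diameter up to about 50 mm, the cap above is about 20 mm wide. Origin: centre of its underside; z up. Starts standing on the platen. It weighs under 0.1 kg.
- dishes: Bystander: stack of petri dishes, 97 mm in diameter, 97 mm tall, loose, beyond the stop station. Origin: centre of its underside.
- pen_pot: Bystander: dark pot of pens, about 79 x 88 mm and 147 mm tall with the pens, loose, on the robot's side of the stop station. Origin: centre of its underside.
- swab_beaker: Bystander: glass beaker with swabs, 64 mm in diameter, 177 mm tall, loose, on the robot's side of the spring tester. Origin: centre of its underside.
- red_dropper: Bystander: dropper bottle with a red cap, 32 mm in diameter, 90 mm tall, loose, beside the tray. Origin: centre of its underside.
Not all that is in view belongs to the job. What is shaped like the station but pink or turquoise is not meant.

How it is judged:
On the way, in this order (a step that is already met when the one before it is completed fails the run):
1. the bottle stands upright in the tray, let go (horizontal distance between bottle and tray below 0.038 m and z of bottle in the frame of tray below 0.009 m and angle between bottle's own z axis and vertical below 0.15 rad and linear speed of bottle below 0.02 m/s and contact force between the fingers and bottle below 0.05 N), for 0.2 s.
2. the mushroom stays latched down with nothing touching it (value of joint stop_head above 0.0085 m and contact force between each of the fingers, the arm and station below 0.05 N), for 0.2 s.
3. the mushroom has been turned and has sprung fully up (value of joint stop_head below 0.002 m), for 0.2 s.
4. the platen is held level with the red mark (within 3 mm) (z of platen_top in the frame of mark_line between -0.003 and 0.003 m), for 0.7 s.
At the end, for the whole second after the job is handed in: The bottle stands upright and still in the tray (axis within 38 mm of the tray's centre, tilt under 0.15 rad), the mushroom is up (within 2 mm), the platen is back up (within 2 mm), and the four bystanders stand upright within 25 mm of where they were (all of step 1 and value of joint each of stop_head, platen below 0.002 m and distance of each of dishes, pen_pot, swab_beaker, red_dropper from where it was at the start of the episode below 0.025 m and angle between each of dishes, pen_pot, swab_beaker, red_dropper's own z axis and vertical below 0.15 rad); the robot touches nothing.
It fails at once if the platen is pushed more than 7 mm past the mark (z of platen_top in the frame of mark_line below -0.007 m).
It fails at once if the bottle is tipped over (angle between bottle's own z axis and vertical above 0.7 rad).
It fails at once if a bystander is knocked over or shoved away (distance of any of dishes, pen_pot, swab_beaker, red_dropper from where it was at the start of the episode above 0.04 m or angle between any of dishes, pen_pot, swab_beaker, red_dropper's own z axis and vertical above 0.5 rad).
It also fails if it takes over 72 s, if anything falls off the work surface, if the arm or the gripper's body presses on something with over 40 N, if the wrist force passes 120 N, or if a joint passes its speed limit or range.

## Working session

There is one attempt and no reset: what is moved stays moved. The work goes in short steps, Python scripts to look and compute and a tool call to move; the robot and the scene stay as the last step left them, time stands still between calls to the robot, and variables do not carry over. Pictures are saved under pics/ and viewed, and the job is handed in when it is done.

Besides the shell and the picture viewer there is one more tool, called after ">>>" as name(argument=value, ...) on one line, values as JSON. arm_command: Moves the arm, as the interface text tells. Its arguments: {"type":"object","properties":{"rows":{"type":"string"}},"required":["rows"]}

```bash
ls; mkdir -p pics; cat > h.py <<'E'
import numpy as np,cv2
from plant import sensors,vision,manip
def snap(n,f):
    s=vision.snapshot(n); cv2.imwrite('pics/'+f,s['frame'][:,:,::-1]); np.savez('pics/'+f+'.npz',**{k:s[k] for k in s}); return s
def ray(s,u,v):
    V=np.array(s['view']);R=V[:3,:3];c=-R.T@V[:3,3]
    d=R.T@np.array([(u-s['cx'])/s['fx'],(v-s['cy'])/s['fy'],1]); return c,d
def onz(s,u,v,z):
    c,d=ray(s,u,v); return c+d*(z-c[2])/d[2]
def proj(s,p):
    V=np.array(s['view']);q=V[:3,:3]@np.array(p)+V[:3,3]; return s['cx']+s['fx']*q[0]/q[2],s['cy']+s['fy']*q[1]/q[2]
def load(f): return dict(np.load('pics/'+f+'.npz'))
E
python3 - <<'E'
from h import *
np.set_printoptions(precision=4,suppress=True)
for n in("scene","top","wrist"):
    s=snap(n,n+'0.png'); V=s['view'];print(n,s['fx'],-V[:3,:3].T@V[:3,3],V[2,:3])
print(sensors.observe())
E
```

```text
pics
scene 419.27512031846504 [0.051  0.6871 0.8092] [ 0.4346 -0.6528 -0.6205]
top 431.0302136973943 [ 0.3297 -0.0576  1.3261] [ 0.1593  0.0198 -0.987 ]
wrist 302.34896280162576 [ 0.2666 -0.4864  0.3851] [-0.2345 -0.0891 -0.968 ]
{'time_s': 0.15, 'q': array([-1.3021,  0.0878,  1.3719,  0.    ,  1.6836, -0.1031]), 'qvel': array([-0.0011, -0.0013, -0.0049, -0.0006, -0.0006, -0.0005]), 'effort': array([  0.0017, -34.0643, -30.2793,   0.0719,   0.0305,  -0.0001]), 'position': array([ 0.1997, -0.512 ,  0.2046]), 'tcp_rot': array([-3.0858, -0.5803,  0.0002]), 'force': array([-0.3695,  0.7752,  0.689 ]), 'ft_torque': array([-0.0169, -0.0141, -0.0342]), 'grip_width': 0.09426046664939385}
```

View pics/scene0.png

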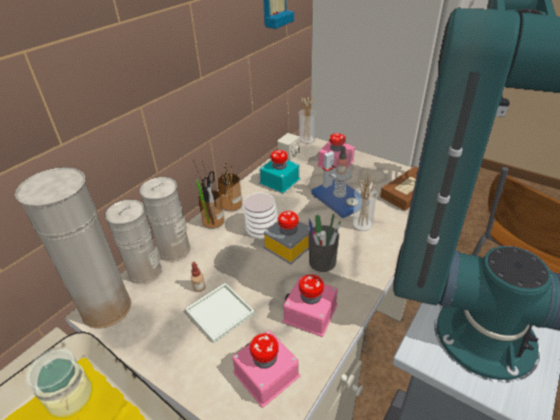

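View pics/top0.png

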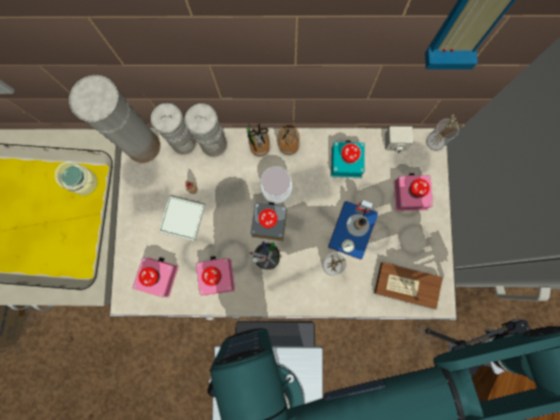

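View pics/wrist0.png

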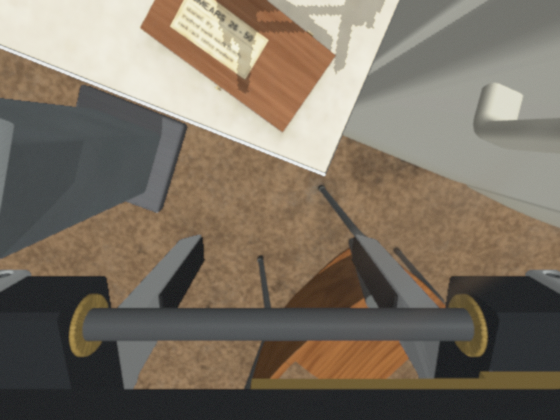

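Candidates for the stop button in the top view: pink (148,275), (212,275) and (419,190), turquoise (350,153), and yellow with grey lid (268,218), which I choose. Candidates for the bottle: black cap on the platen at (360,222), which I choose, and red cap beside the tray at (191,185), a bystander. Next I'll check crops of both.

```bash
python3 - <<'E'
from h import *
t=load('top0.png')['frame'][:,:,::-1];s=load('scene0.png')['frame'][:,:,::-1]
a=cv2.resize(t[185:285,235:395],None,fx=5,fy=5,interpolation=cv2.INTER_CUBIC)
b=cv2.resize(s[130:270,240:400],None,fx=4.2,fy=4.2,interpolation=cv2.INTER_CUBIC)
cv2.imwrite('pics/ct.png',a);cv2.imwrite('pics/cs.png',b)
E
```

```text
(no output)
```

View pics/ct.png

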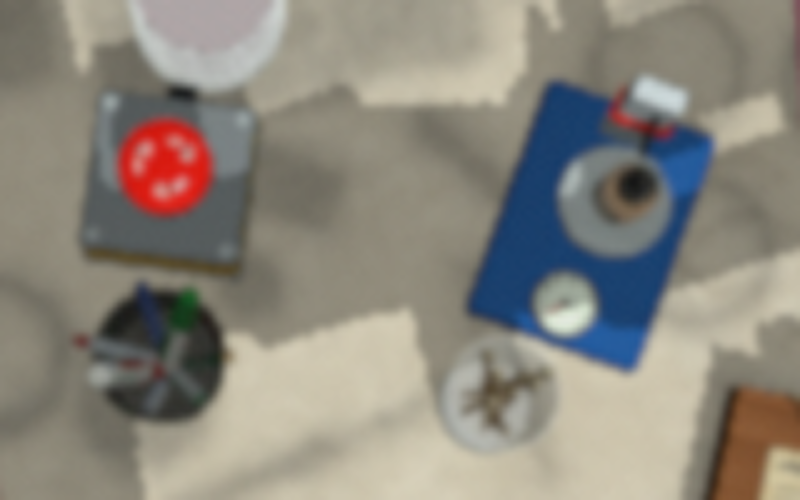

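View pics/cs.png

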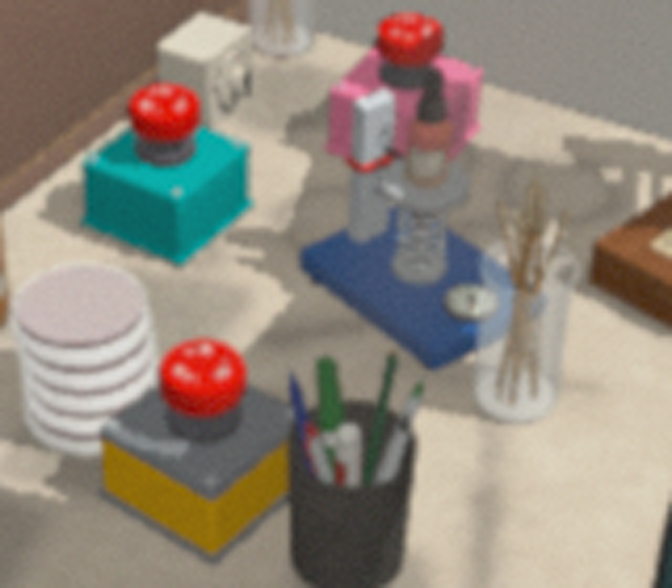

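The crops confirm both choices: the red head on the grey lid/yellow box sits at top (268,218), and the black-capped bottle stands on the steel platen at top (358,225). Next I'll measure them.

```bash
python3 - <<'E'
from h import *
np.set_printoptions(precision=4,suppress=True)
t=load('top0.png');f=t['frame'];hsv=cv2.cvtColor(f,cv2.COLOR_RGB2HSV)
def cen(m,x0,x1,y0,y1):
    k=np.zeros_like(m);k[y0:y1,x0:x1]=m[y0:y1,x0:x1]
    cs,_=cv2.findContours(k,cv2.RETR_EXTERNAL,cv2.CHAIN_APPROX_NONE);c=max(cs,key=cv2.contourArea);return c,cv2.contourArea(c)
red=(((hsv[...,0]<8)|(hsv[...,0]>172))&(hsv[...,1]>170)&(hsv[...,2]>90)).astype(np.uint8)
c,a=cen(red,250,290,200,240);(x,y),r=cv2.minEnclosingCircle(c);print('head',x,y,r,a,onz(t,x,y,.104))
blue=((abs(hsv[...,0].astype(int)-110)<14)&(hsv[...,1]>130)).astype(np.uint8)
c,a=cen(blue,310,390,190,270);h=cv2.convexHull(c)
r=cv2.minAreaRect(h);print('base',r);
for p in cv2.boxPoints(r): print(p,onz(t,*p,.026))
white=((hsv[...,1]<30)&(hsv[...,2]>200)).astype(np.uint8)
c,a=cen(white,155,210,190,245);r=cv2.minAreaRect(c);print('tray',r,onz(t,*r[0],.014))
for n,u,v,z in [('platen',358.2,225,.105),('bottlecap',361.8,221.8,.195),('coltop',366.6,204,.144),('dial',348,245.6,.03),('beaker',334.6,263.5,.1),('pot',266.5,256,.09),('dishes',276.5,184,.097)]: print(n,onz(t,u,v,z))
print(onz(t,(191),(187),.04))
# lid corners
for u,v in [(107,97),(258,117),(240,262),(86,247)]: print('lid',onz(t,235+u/5,185+v/5,.062))
E
```

```text
head 267.7049255371094 217.93443298339844 9.224602699279785 241.0 [0.522  0.0012 0.104 ]
base ((352.86126708984375, 229.63137817382812), (34.516048431396484, 48.271202087402344), 19.98310661315918)
[328.3941 246.416 ] [ 0.4485 -0.1793  0.026 ]
[344.8905 201.0511] [ 0.5881 -0.231   0.026 ]
[377.3284 212.8467] [ 0.552 -0.329  0.026]
[360.8321 258.2117] [ 0.4138 -0.276   0.026 ]
tray ((180.73529052734375, 217.058837890625), (37.35048294067383, 33.22737503051758), 14.03624439239502) [0.5373 0.2751 0.014 ]
platen [ 0.5031 -0.2573  0.105 ]
bottlecap [ 0.4989 -0.2522  0.195 ]
coltop [ 0.5566 -0.2753  0.144 ]
dial [ 0.451  -0.2377  0.03  ]
beaker [ 0.3935 -0.1894  0.1   ]
pot [0.4138 0.0039 0.09  ]
dishes [ 0.6238 -0.0228  0.097 ]
[0.6268 0.2412 0.04  ]
lid [0.5694 0.0376 0.062 ]
lid [ 0.5577 -0.0527  0.062 ]
lid [ 0.4708 -0.0426  0.062 ]
lid [0.4791 0.0485 0.062 ]
```

```bash
cat >> h.py <<'E'
from scipy.spatial.transform import Rotation as Ro
def rel(p,yaw_deg,o=None):
    """tool-frame move (turn/5deg, shift/25mm) to TCP p, tool down with tool x at yaw"""
    o=o or sensors.observe(); R=Ro.from_rotvec(o['tcp_rot']).as_matrix()
    a=np.radians(yaw_deg); T=np.column_stack([[np.cos(a),np.sin(a),0],[np.sin(a),-np.cos(a),0],[0,0,-1]])
    tr=Ro.from_matrix(R.T@T).as_rotvec(); sh=R.T@(np.array(p)-o['position'])
    print('turn',np.round(np.degrees(tr)/5,2),'shift',np.round(sh/.025,2)); 
def st():
    o=sensors.observe(); R=Ro.from_rotvec(o['tcp_rot']).as_matrix()
    print('t',round(o['time_s'],2),'p',np.round(o['position'],4),'yaw',round(np.degrees(np.arctan2(R[1,0],R[0,0])),1),'down',np.round(R[:,2],3),'F',np.round(o['force'],2),'w',round(o['grip_width'],4),'q',np.round(o['q'],2))
E
python3 - <<'E'
from h import *
s=load('scene0.png')
print('cap',proj(s,(.4989,-.2522,.195)),'obs 342.6,147.1')
print('platen',proj(s,(.503,-.2573,.105)),'head',proj(s,(.522,.0012,.108)))
print('tray',proj(s,(.5373,.2751,.014)))
st()
for p in [(.5,-.253,.26)]: rel(p,-20)
E
```

```text
cap (np.float64(342.75377858995574), np.float64(147.59731680958305)) obs 342.6,147.1
platen (np.float64(340.3090459341516), np.float64(172.65581124137796)) head (np.float64(286.8655928759852), np.float64(216.77648211703095))
tray (np.float64(216.56480731026437), np.float64(309.51660039269115))
t 0.15 p [ 0.1997 -0.512   0.2046] yaw 21.3 down [-0.     0.002 -1.   ] F [-0.37  0.78  0.69] w 0.0943 q [-1.3   0.09  1.37  0.    1.68 -0.1 ]
turn [-0.02  0.    8.26] shift [14.96 -5.29 -2.2 ]
```

>>> arm_command(rows="0 0 0 0 0 -2.2 0; 0 0 1.2 2 -0.7 -2.2 0; 0 0 2.4 4 -1.4 -2.2 0; 0 0 3.6 6 -2.1 -2.2 0; 0 0 4.8 8 -2.8 -2.2 0; 0 0 6 10 -3.5 -2.2 0; 0 0 7.2 12 -4.2 -2.2 0; 0 0 8.2 13.5 -4.8 -2.2 0")

```text
time_s: 0.82
position: [0.4199, -0.3219, 0.2594]
tcp_rot: [-3.092, 0.545, 0.002]
force: [0.1, -0.1, 0.6]
grip_width: 0.0939
```

```bash
python3 - <<'E'
from h import *
st(); rel((.5,-.253,.26),-20)
E
```

```text
t 0.82 p [ 0.4199 -0.3219  0.2594] yaw -20.0 down [-0.001  0.002 -1.   ] F [ 0.12 -0.12  0.57] w 0.0939 q [-0.76  0.04  1.32  0.    1.79  1.16]
turn [-0.02  0.02 -0.  ] shift [ 2.07 -3.68 -0.02]
```

>>> arm_command(rows="0 0 0 0.6 -1.2 0 0; 0 0 0 1.2 -2.4 0 0; 0 0 0 1.8 -3.3 0 0; 0 0 0 2.05 -3.7 0 0; 0 0 0 2.05 -3.7 0 0; 0 0 0 2.05 -3.7 0 0")

```text
time_s: 1.32
position: [0.4993, -0.2528, 0.2591]
tcp_rot: [-3.093, 0.545, 0.004]
force: [-0.8, -0.4, -0.9]
grip_width: 0.0939
```

```bash
python3 - <<'E'
from h import *
st(); rel((.5,-.253,.125),-20); w=snap('wrist','w1.png'); print([proj(w,p) for p in [(.4989,-.2522,.195),(.503,-.2573,.105)]])
E
```

```text
t 1.32 p [ 0.4993 -0.2528  0.2591] yaw -20.0 down [-0.002  0.001 -1.   ] F [-0.84 -0.36 -0.95] w 0.0939 q [-0.57  0.11  1.24  0.    1.79  1.35]
turn [-0.01  0.03  0.  ] shift [0.04 0.   5.36]
[(np.float64(276.44229604179105), np.float64(218.53413250098794)), (np.float64(279.8263799145455), np.float64(190.8904966941568))]
```

View pics/w1.png

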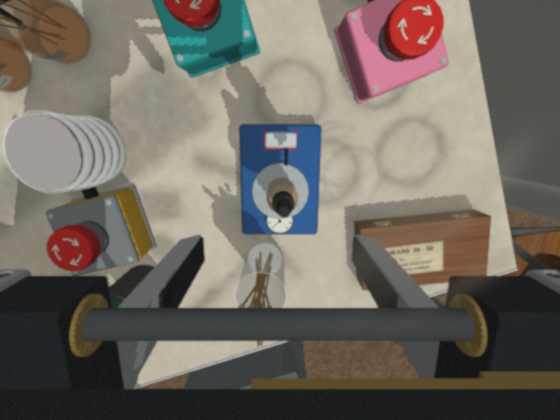

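```bash
python3 - <<'E'
from h import *
f=load('w1.png')['frame'][:,:,::-1]
cv2.imwrite('pics/w1c.png',cv2.resize(f[110:250,220:340],None,fx=4.2,fy=4.2,interpolation=cv2.INTER_CUBIC))
E
```

```text
(no output)
```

View pics/w1c.png

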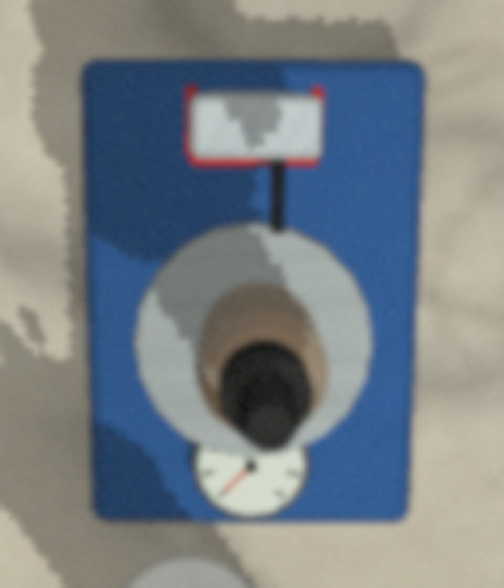

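```bash
python3 - <<'E'
from h import *
w=load('w1.png');t=load('top0.png');s=load('scene0.png')
print('tip w',onz(w,283.8,211.2,.195),'top',onz(t,235+640/5,185+176/5,.195))
# body shoulder/edges: left edge 197, right edge 328, far edge y285 (crop)
for z in(.105,.12,.155):print(z,'far',onz(w,220+258/4.2,110+285/4.2,z),'L',onz(w,220+200/4.2,110+350/4.2,z),'R',onz(w,220+328/4.2,110+385/4.2,z))
print('platen',onz(w,280.2,191,.105))
c=lambda u,v,z:onz(w,220+u/4.2,110+v/4.2,z)
print('base',[c(*p,.026)[:2] for p in[(83,60),(425,60),(410,520),(95,520)]])
print('col',c(255,128,.144))
p=(.503,-.254,.195);print(proj(t,p),proj(s,p),proj(w,p))
E
```

```text
tip w [ 0.50281569 -0.26019691  0.195     ] top [ 0.50317728 -0.25546111  0.195     ]
0.105 far [ 0.51630085 -0.26401409  0.105     ] L [ 0.50507153 -0.24338809  0.105     ] R [ 0.48415753 -0.27257787  0.105     ]
0.12 far [ 0.5185812 -0.2646579  0.12     ] L [ 0.50785535 -0.24495667  0.12      ] R [ 0.48787903 -0.27283773  0.12      ]
0.155 far [ 0.52390202 -0.26616013  0.155     ] L [ 0.51435092 -0.24861669  0.155     ] R [ 0.49656252 -0.27344406  0.155     ]
platen [ 0.50273783 -0.25765294  0.105     ]
base [array([ 0.58998304, -0.2331319 ]), array([ 0.55327884, -0.33399023]), array([ 0.40972997, -0.28216451]), array([ 0.44680579, -0.18024022])]
col [ 0.5562721  -0.27723499  0.144     ]
(np.float64(362.4470941235022), np.float64(220.26288368140536)) (np.float64(341.76691296900316), np.float64(146.92363247941734)) (np.float64(276.7806889124873), np.float64(213.4344659626833))
```

```bash
python3 - <<'E'
from h import *
st(); rel((.502,-.258,.125),-20)
E
```

```text
t 1.37 p [ 0.4989 -0.2534  0.2593] yaw -20.1 down [-0.002  0.001 -1.   ] F [ 0.07 -0.09  0.72] w 0.0942 q [-0.57  0.11  1.24  0.    1.79  1.35]
turn [-0.01  0.03 -0.01] shift [0.19 0.13 5.37]
```

>>> arm_command(rows="0 0 0 0.19 0.13 0.7 0; 0 0 0 0.19 0.13 1.5 0; 0 0 0 0.19 0.13 2.4 0; 0 0 0 0.19 0.13 3.3 0; 0 0 0 0.19 0.13 4.2 0; 0 0 0 0.19 0.13 5 0; 0 0 0 0.19 0.13 5.35 0; 0 0 0 0.19 0.13 5.35 0.3")

```text
time_s: 2.03
position: [0.4994, -0.2583, 0.1228]
tcp_rot: [-3.09, 0.55, 0.012]
force: [-0.4, 0.0, 0.3]
grip_width: 0.09
```

```bash
python3 - <<'E'
from h import *
st(); snap('wrist','w2.png')
E
```

```text
t 2.03 p [ 0.4994 -0.2583  0.1228] yaw -20.2 down [-0.007  0.004 -1.   ] F [-0.36  0.02  0.32] w 0.09 q [-0.58  0.15  1.47 -0.    1.53  1.35]
```

View pics/w2.png

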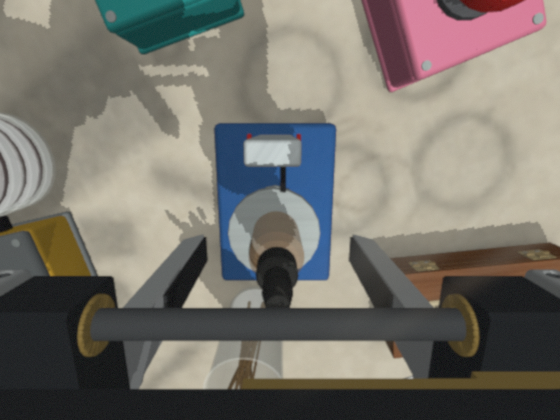

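>>> arm_command(rows="0 0 0 0 0 0 0.5; 0 0 0 0 0 0 0.65; 0 0 0 0 0 0 0.75; 0 0 0 0 0 0 0.85; 0 0 0 0 0 0 1; 0 0 0 0 0 0 1; 0 0 0 0 0 0 1; 0 0 0 0 0 0 1")

```text
time_s: 2.75
position: [0.5007, -0.2586, 0.1249]
tcp_rot: [-3.092, 0.55, 0.006]
force: [-0.3, 0.5, -0.7]
grip_width: 0.0335
```

>>> arm_command(rows="0 0 0 0 0 -0.4 1; 0 0 0 0 0 -1.2 1; 0 0 0 0 0 -2 1; 0 0 0 0 0 -3 1; 0 0 0 0 0 -4 1; 0 0 0 0 0 -5 1; 0 0 0 0 0 -5.5 1; 0 0 0 0 0 -5.5 1")

```text
time_s: 3.42
position: [0.5026, -0.2597, 0.2675]
tcp_rot: [3.091, -0.549, 0.006]
force: [0.2, 0.7, -1.4]
grip_width: 0.0303
```

```bash
python3 - <<'E'
from h import *
st(); snap('wrist','w3.png'); snap('scene','s3.png');rel((.537,.275,.22),20)
E
```

```text
t 3.42 p [ 0.5026 -0.2597  0.2675] yaw -20.2 down [ 0.003 -0.003 -1.   ] F [ 0.21  0.71 -1.44] w 0.0303 q [-0.58  0.12  1.22 -0.    1.8   1.35]
turn [-0.02  0.04 -8.03] shift [ -6.01 -20.54   1.74]
```

View pics/w3.png

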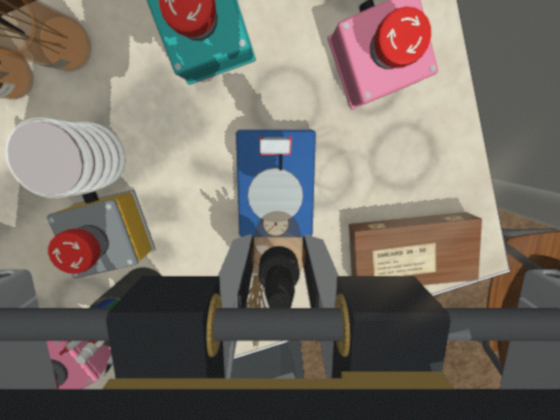

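View pics/s3.png

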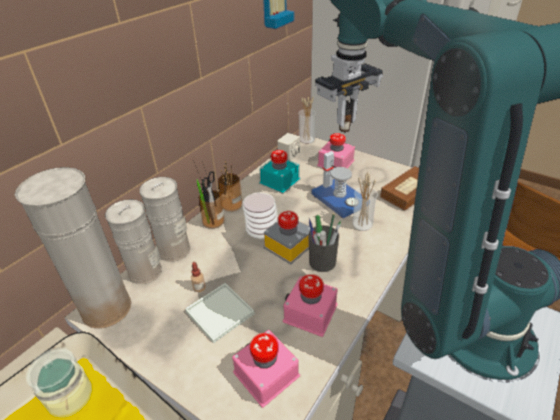

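>>> arm_command(rows="0 0 0 -0.15 -0.5 0 1; 0 0 -0.5 -0.45 -1.5 0 1; 0 0 -1 -0.75 -2.6 0 1; 0 0 -1.5 -1.1 -3.8 0 1; 0 0 -2 -1.45 -5 0 1; 0 0 -2.5 -1.8 -6.2 0 1; 0 0 -3 -2.15 -7.4 0 1; 0 0 -3.5 -2.5 -8.6 0 1")

```text
time_s: 4.18
position: [0.5154, -0.033, 0.261]
tcp_rot: [-3.138, 0.069, 0.011]
force: [0.0, -0.1, -0.8]
grip_width: 0.0304
```

```bash
python3 - <<'E'
from h import *
st(); rel((.537,.275,.22),0)
E
```

```text
t 4.18 p [ 0.5154 -0.033   0.261 ] yaw -2.5 down [-0.007  0.003 -1.   ] F [ 0.01 -0.12 -0.81] w 0.0304 q [-0.17  0.01  1.34  0.    1.8   1.44]
turn [-0.03  0.08 -0.5 ] shift [  0.33 -12.34   1.67]
```

>>> arm_command(rows="0 0 -0.3 0 -1.2 0 1; 0 0 -0.5 0.05 -2.6 0 1; 0 0.05 -0.5 0.1 -4.1 0.2 1; 0 0.05 -0.5 0.15 -5.6 0.3 1; 0 0.05 -0.5 0.2 -7.2 0.5 1; 0 0.05 -0.5 0.25 -8.8 0.7 1; 0 0.05 -0.5 0.3 -10.2 0.9 1; 0 0.05 -0.5 0.33 -11.2 1 1")

```text
time_s: 4.85
position: [0.5334, 0.2501, 0.2335]
tcp_rot: [-3.139, -0.005, 0.012]
force: [0.3, -0.2, -0.6]
grip_width: 0.0301
```

```bash
python3 - <<'E'
from h import *
np.set_printoptions(precision=4,suppress=True)
st(); rel((.537,.275,.06),0); w=snap('wrist','w4.png')
t=load('top0.png')
st()
E
```

```text
t 4.85 p [0.5334 0.2501 0.2335] yaw 0.2 down [-0.008  0.002 -1.   ] F [ 0.32 -0.15 -0.62] w 0.0301 q [0.34 0.18 1.22 0.   1.76 1.91]
turn [-0.03  0.09  0.03] shift [ 0.2  -0.98  6.94]
t 4.9 p [0.533  0.2537 0.2326] yaw 0.4 down [-0.009  0.005 -1.   ] F [-0.88  1.29 -0.68] w 0.03 q [0.34 0.18 1.21 0.01 1.75 1.91]
```

View pics/w4.png

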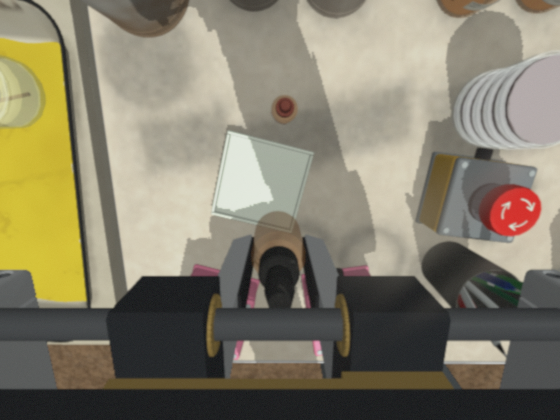

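```bash
python3 - <<'E'
from h import *
w=load('w4.png')
P=[onz(w,*p,.014)[:2] for p in[(229,131),(312,153),(293,231),(212,214)]];print(np.round(P,4),np.mean(P,0))
rel((.54,.276,.06),0)
E
```

```text
[[0.6019 0.3128]
 [0.5743 0.2056]
 [0.4668 0.2287]
 [0.4911 0.3406]] [0.53353612 0.27194494]
turn [-0.06  0.1   0.08] shift [ 0.35 -0.85  6.9 ]
```

>>> arm_command(rows="-0.05 0.1 0.05 0.2 -0.74 0.5 1; -0.05 0.1 0.05 0.2 -0.74 1.3 1; -0.05 0.1 0.05 0.2 -0.74 2.3 1; -0.05 0.1 0.05 0.2 -0.74 3.4 1; -0.05 0.1 0.05 0.2 -0.74 4.5 1; -0.05 0.1 0.05 0.2 -0.74 5.6 1; -0.05 0.1 0.05 0.2 -0.74 6.5 1; -0.05 0.1 0.05 0.2 -0.74 7 1")

```text
time_s: 5.57
position: [0.5323, 0.2723, 0.0521]
tcp_rot: [3.139, 0.005, -0.014]
force: [-0.5, -0.6, -1.3]
grip_width: 0.0301
```

```bash
python3 - <<'E'
from h import *
st(); rel((.536,.273,.025),0)
E
```

```text
t 5.57 p [0.5323 0.2723 0.0521] yaw 0.2 down [-0.009 -0.002 -1.   ] F [-0.5  -0.62 -1.35] w 0.0301 q [0.38 0.28 1.46 0.   1.41 1.94]
turn [0.02 0.1  0.03] shift [ 0.16 -0.03  1.08]
```

Descend slowly, watching the force.

>>> arm_command(rows="0 0.1 0 0.1 0 0.3 1; 0 0.1 0 0.1 0 0.6 1; 0 0.1 0 0.1 0 0.8 1; 0 0.1 0 0.1 0 0.95 1; 0 0.1 0 0.1 0 1.02 1; 0 0.1 0 0.1 0 1.05 1; 0 0.1 0 0.1 0 1.05 1")

```text
time_s: 6.15
position: [0.5352, 0.2724, 0.0267]
tcp_rot: [3.14, 0.004, 0.002]
force: [-0.4, 0.1, -0.9]
grip_width: 0.0302
```

```bash
python3 - <<'E'
from h import *
st(); s=snap('scene','s5.png'); st()
cv2.imwrite('pics/s5c.png',cv2.resize(s['frame'][230:360,140:300,::-1],None,fx=4.5,fy=4.5,interpolation=cv2.INTER_CUBIC))
E
```

```text
t 6.15 p [0.5352 0.2724 0.0267] yaw 0.2 down [ 0.001 -0.002 -1.   ] F [-0.44  0.09 -0.93] w 0.0302 q [ 0.38  0.3   1.49 -0.    1.36  1.95]
t 6.2 p [0.5352 0.2725 0.0268] yaw 0.2 down [ 0.001 -0.001 -1.   ] F [ 0.31 -0.62 -1.14] w 0.0301 q [ 0.38  0.3   1.49 -0.    1.36  1.95]
```

View pics/s5c.png

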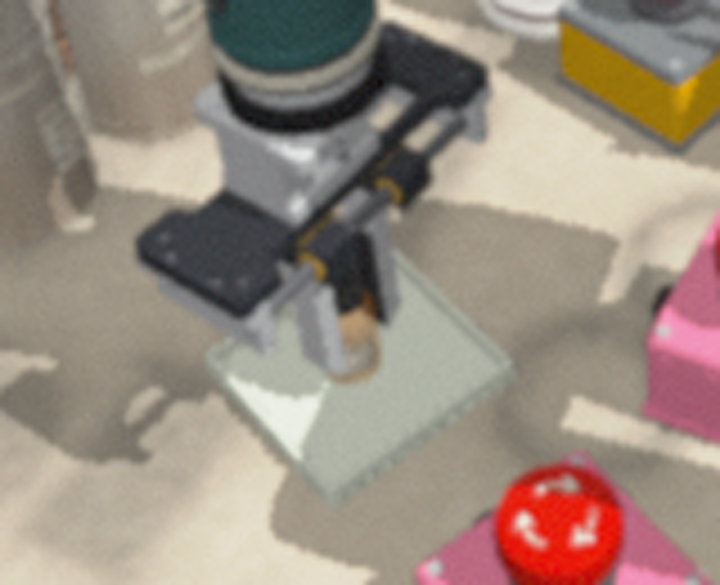

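Not yet in contact. I'll lower it in 1 mm steps.

>>> arm_command(rows="0 0 0 0 0 0.06 1; 0 0 0 0 0 0.12 1; 0 0 0 0 0 0.16 1; 0 0 0 0 0 0.16 1")

```text
time_s: 6.53
position: [0.5361, 0.2727, 0.0248]
tcp_rot: [3.141, 0.004, 0.006]
force: [-1.2, -1.3, 4.1]
grip_width: 0.0299
```

>>> arm_command(rows="0 0 0 0 0 0.06 1; 0 0 0 0 0 0.06 1; 0 0 0 0 0 0.06 1")

```text
time_s: 6.78
position: [0.5367, 0.2729, 0.0248]
tcp_rot: [3.141, 0.004, 0.008]
force: [-2.0, -0.6, 5.5]
grip_width: 0.0303
```

Contact at 5 N. Now I'll release.

>>> arm_command(rows="0 0 0 0 0 0 0.65; 0 0 0 0 0 0 0.55; 0 0 0 0 0 0 0.45; 0 0 0 0 0 0 0.3; 0 0 0 0 0 0 0.25; 0 0 0 0 0 0 0.25; 0 0 0 0 0 0 0.25; 0 0 0 0 0 0 0.25")

```text
time_s: 7.45
position: [0.5366, 0.2729, 0.0246]
tcp_rot: [3.141, 0.004, 0.008]
force: [-1.1, 0.2, 0.4]
grip_width: 0.0705
```

>>> arm_command(rows="0 0 0 0 0 -0.5 0.2; 0 0 0 0 0 -1.3 0.2; 0 0 0 0 0 -2.3 0.2; 0 0 0 0 0 -3.4 0.2; 0 0 0 0 0 -4.6 0.2; 0 0 0 0 0 -5.8 0.2; 0 0 0 0 0 -7 0.2; 0 0 0 0 0 -7.5 0.2")

```text
time_s: 8.12
position: [0.5374, 0.2736, 0.2188]
tcp_rot: [-3.138, -0.004, -0.022]
force: [1.0, 0.2, 0.5]
grip_width: 0.0751
```

```bash
python3 - <<'E'
from h import *
st(); s=snap('wrist','w6.png'); rel((.523,.001,.24),0)
E
```

```text
t 8.12 p [0.5374 0.2736 0.2188] yaw 0.2 down [ 0.014  0.003 -1.   ] F [1.02 0.16 0.51] w 0.0751 q [ 0.38  0.19  1.23 -0.    1.71  1.95]
turn [-0.05 -0.18  0.03] shift [-0.62 10.91 -0.86]
```

View pics/w6.png

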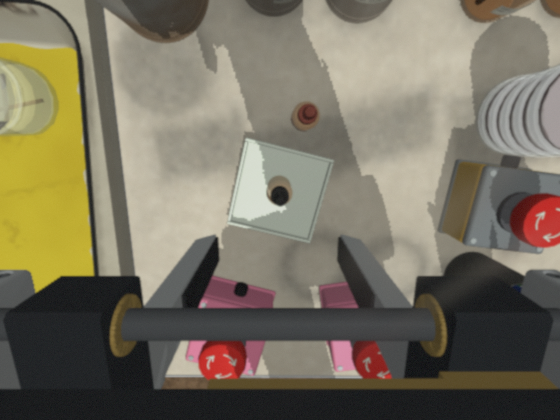

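The picture shows the bottle standing upright mid-tray at (279,192), with the red dropper undisturbed at (306,115). Next is the stop button.

>>> arm_command(rows="0 -0.1 -0.4 -0.05 0.8 -0.2 0.5; 0 -0.18 -0.9 -0.1 2.2 -0.3 1; 0 -0.18 -1.4 -0.2 3.7 -0.3 1; 0 -0.18 -2 -0.3 5.2 -0.4 1; 0 -0.18 -2.6 -0.4 6.7 -0.5 1; 0 -0.18 -3.2 -0.45 8.2 -0.6 1; 0 -0.18 -3.6 -0.55 9.6 -0.7 1; 0 -0.18 -4 -0.6 10.5 -0.7 1")

```text
time_s: 8.83
position: [0.5225, 0.0082, 0.2349]
tcp_rot: [-3.093, -0.549, 0.002]
force: [0.6, 0.5, 0.1]
grip_width: 0.0256
```

>>> arm_command(rows="0 0 0 0 0 0 1; 0 0 0 0 0 0 1")

```text
time_s: 9.0
position: [0.5218, 0.0071, 0.2333]
tcp_rot: [-3.093, -0.543, 0.006]
force: [-0.1, -0.3, 0.5]
grip_width: 0.012
```

```bash
python3 - <<'E'
from h import *
st(); w=snap('wrist','w7.png'); st();print(proj(w,(.522,.0012,.108)));rel((.522,.001,.13),20)
E
```

```text
t 9.0 p [0.5218 0.0071 0.2333] yaw 19.9 down [-0.004  0.001 -1.   ] F [-0.1  -0.33  0.48] w 0.012 q [-0.1   0.02  1.38  0.    1.74  1.13]
t 9.05 p [0.522  0.0083 0.2336] yaw 20.0 down [-0.003  0.001 -1.   ] F [0.11 0.42 0.1 ] w 0.0082 q [-0.09  0.02  1.38  0.    1.74  1.13]
(np.float64(283.37376595425474), np.float64(202.37143456779435))
turn [-0.03  0.03  0.01] shift [-0.09  0.29  4.14]
```

View pics/w7.png

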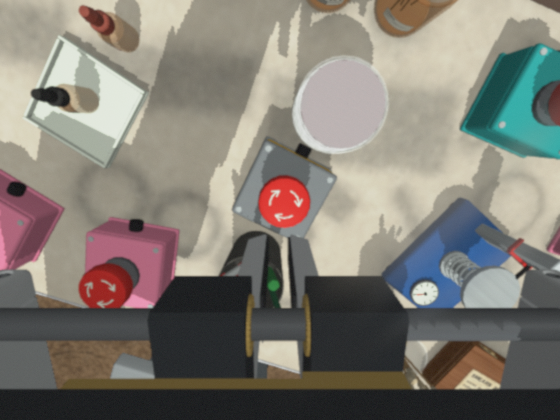

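>>> arm_command(rows="0 0 0 -0.05 0.3 0.5 1; 0 0 0 -0.05 0.3 1.3 1; 0 0 0 -0.07 0.32 2.2 1; 0 0 0 -0.07 0.32 3.1 1; 0 0 0 -0.09 0.32 3.9 1; 0 0 0 -0.09 0.32 4.4 1; 0 0 0 -0.09 0.32 4.7 1; 0 0 0 -0.09 0.32 4.7 1")

```text
time_s: 9.72
position: [0.5209, 0.001, 0.1135]
tcp_rot: [-3.09, -0.548, 0.012]
force: [-0.7, -1.1, 0.2]
grip_width: 0.0005
```

```bash
python3 - <<'E'
from h import *
st(); rel((.522,.001,.0945),20)
E
```

```text
t 9.72 p [0.5209 0.001  0.1135] yaw 20.1 down [-0.008  0.002 -1.   ] F [-0.71 -1.14  0.18] w 0.0005 q [-0.11  0.07  1.58  0.    1.51  1.11]
turn [-0.05  0.08  0.02] shift [0.05 0.02 0.76]
```

>>> arm_command(rows="0 0 0 0.03 0 0.15 1; 0 0 0 0.03 0 0.3 1; 0 0 0 0.03 0 0.45 1; 0 0 0 0.03 0 0.6 1; 0 0 0 0.03 0 0.7 1; 0 0 0 0.03 0 0.76 1; 0 0 0 0.03 0 0.78 1; 0 0 0 0.03 0 0.78 1")

```text
time_s: 10.38
position: [0.5226, 0.0015, 0.0959]
tcp_rot: [-3.09, -0.548, 0.006]
force: [-1.2, 1.7, 5.5]
grip_width: 0.0014
```

>>> arm_command(rows="0 0 0 0 0 0.05 1; 0 0 0 0 0 0.08 1; 0 0 0 0 0 0.08 1")

```text
time_s: 10.63
position: [0.5229, 0.0015, 0.0957]
tcp_rot: [-3.091, -0.548, 0.004]
force: [-2.8, 1.0, 7.8]
grip_width: 0.0003
```

>>> arm_command(rows="0 0 0 0 0 -0.3 1; 0 0 0 0 0 -0.8 1; 0 0 0 0 0 -1.4 1; 0 0 0 0 0 -2 1; 0 0 0 0 0 -2.4 1; 0 0 0 0 0 -2.4 0.4; 0 0 0 0 0 -2.4 0; 0 0 0 0 0 -2.4 0")

```text
time_s: 11.3
position: [0.5226, 0.0014, 0.1548]
tcp_rot: [-3.09, -0.548, 0.006]
force: [-1.0, 0.0, 0.2]
grip_width: 0.0167
```

```bash
python3 - <<'E'
from h import *
st(); w=snap('wrist','w8.png'); s=snap('scene','s8.png');
cv2.imwrite('pics/s8c.png',cv2.resize(s['frame'][180:280,240:360,::-1],None,fx=5,fy=5,interpolation=cv2.INTER_CUBIC))
h=cv2.cvtColor(w['frame'],cv2.COLOR_RGB2HSV)
m=(((h[...,0]<8)|(h[...,0]>172))&(h[...,1]>150)&(h[...,2]>80)).astype(np.uint8)
cs,_=cv2.findContours(m,cv2.RETR_EXTERNAL,cv2.CHAIN_APPROX_NONE)
for c in cs:
  if cv2.contourArea(c)>300:(x,y),r=cv2.minEnclosingCircle(c);print(x,y,r,onz(w,x,y,.0975),onz(w,x,y,.108))
rel((.522,.001,.074),20)
E
```

```text
t 11.3 p [0.5226 0.0014 0.1548] yaw 20.1 down [-0.005  0.002 -1.   ] F [-0.99  0.03  0.22] w 0.0167 q [-0.11  0.05  1.52  0.    1.59  1.11]
63.29999923706055 347.70001220703125 16.70279884338379 [0.33740232 0.14583418 0.0975    ] [0.34859111 0.1405178  0.108     ]
278.3592529296875 218.6331024169922 32.72840881347656 [0.52360773 0.001359   0.0975    ] [0.52657449 0.00242203 0.108     ]
turn [-0.05  0.05  0.02] shift [-0.01  0.03  3.22]
```

View pics/s8c.png

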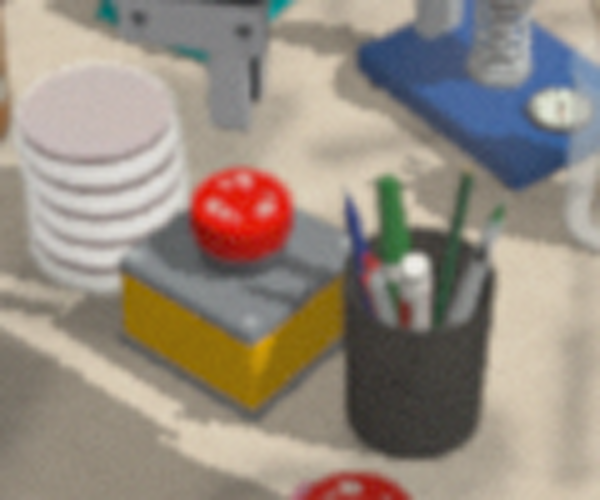

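View pics/w8.png

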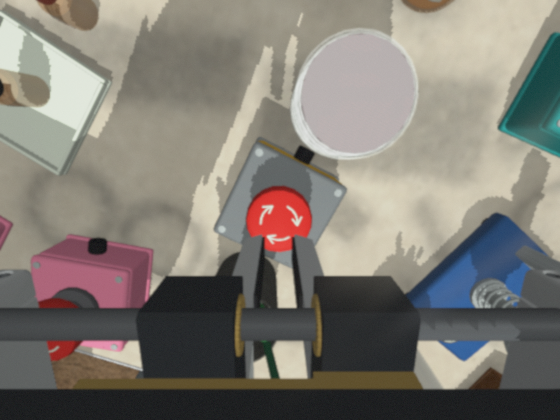

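The head now sits low, with the collar hidden in the scene crop, so it is latched. I'll open the jaws and descend around it.

>>> arm_command(rows="0 0 0 0 0 0 0; 0 0 0 0 0 0 0; 0 0 0 0 0 0 0; 0 0 0 0 0 0 0; 0 0 0 0 0 0 0; 0 0 0 0 0 0 0; 0 0 0 0 0 0 0; 0 0 0 0 0 0 0")

```text
time_s: 12.07
position: [0.5224, 0.0015, 0.1544]
tcp_rot: [-3.09, -0.548, 0.008]
force: [-0.2, -0.3, 0.7]
grip_width: 0.0785
```

>>> arm_command(rows="0 0.05 0 0 0.02 0.3 0; 0 0.05 0 0 0.02 0.9 0; 0 0.05 0 0 0.02 1.5 0; 0 0.05 0 0 0.02 2.1 0; 0 0.05 0 0 0.02 2.6 0; 0 0.05 0 0 0.02 3 0; 0 0.05 0 0 0.02 3.2 0; 0 0.05 0 0 0.02 3.2 0")

```text
time_s: 12.73
position: [0.5211, 0.0012, 0.0728]
tcp_rot: [-3.089, -0.547, 0.005]
force: [-0.7, -0.1, -1.1]
grip_width: 0.094
```

```bash
python3 - <<'E'
from h import *
st(); w=snap('wrist','w9.png'); rel((.5235,.0012,.074),20)
E
```

```text
t 12.73 p [0.5211 0.0012 0.0728] yaw 20.1 down [-0.004  0.004 -1.   ] F [-0.74 -0.11 -1.14] w 0.094 q [-0.11  0.09  1.63  0.    1.42  1.11]
turn [-0.05  0.01  0.02] shift [ 0.06  0.02 -0.  ]
```

View pics/w9.png

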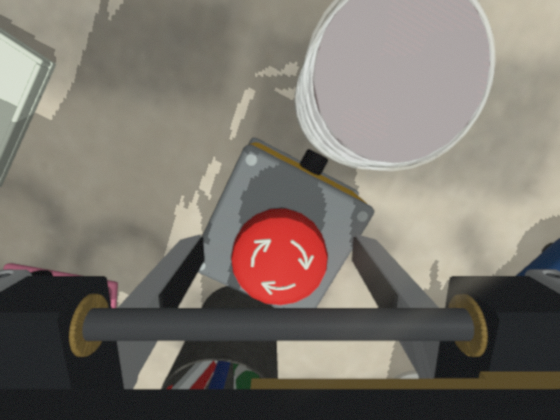

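>>> arm_command(rows="0 0 0 0.08 0.02 0 0.2; 0 0 0 0.08 0.02 0 0.3; 0 0 0 0.08 0.02 0 0.4; 0 0 0 0.08 0.02 0 0.6; 0 0 0 0.08 0.02 0 0.6; 0 0 0 0.08 0.02 0 0.6; 0 0 0 0.08 0.02 0 0.6; 0 0 0 0.08 0.02 0 0.6")

```text
time_s: 13.45
position: [0.524, 0.0014, 0.0742]
tcp_rot: [-3.089, -0.548, 0.002]
force: [-0.0, 0.7, 1.5]
grip_width: 0.0554
```

```bash
python3 - <<'E'
from h import *
st()
E
```

```text
t 13.45 p [0.524  0.0014 0.0742] yaw 20.1 down [-0.002  0.004 -1.   ] F [-0.02  0.72  1.49] w 0.0554 q [-0.11  0.1   1.63  0.    1.42  1.11]
```

Gripped at 55 mm. I'll turn it clockwise by about 45° (9 units about tool +z).

>>> arm_command(rows="0 0 1 0 0 0 0.65; 0 0 2.2 0 0 0 0.65; 0 0 3.4 0 0 0 0.65; 0 0 4.6 0 0 0 0.65; 0 0 5.8 0 0 0 0.65; 0 0 7 0 0 0 0.65; 0 0 8.2 0 0 0 0.65; 0 0 8.6 0 0 0 0.65")

```text
time_s: 14.12
position: [0.5239, 0.0003, 0.0752]
tcp_rot: [-3.076, 0.63, 0.003]
force: [-1.9, -1.5, 4.4]
grip_width: 0.0555
```

```bash
python3 - <<'E'
from h import *
st(); print(sensors.observe()['ft_torque']); w=snap('wrist','w10.png')
E
```

```text
t 14.12 p [5.239e-01 3.000e-04 7.520e-02] yaw -23.1 down [-0.002  0.002 -1.   ] F [-1.92 -1.49  4.37] w 0.0555 q [-0.11  0.09  1.63  0.    1.42  1.87]
[-0.47075018  0.46203555  0.0734994 ]
```

View pics/w10.png

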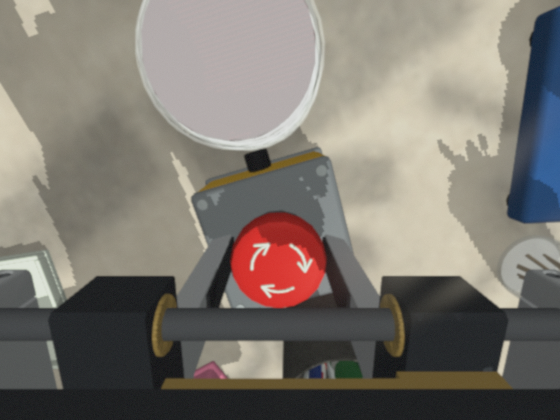

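The arrows kept their place in the gripper's view, so the head turned about 43°. The 4.4 N upward force shows it is freed. I'll open now.

>>> arm_command(rows="0 0 0 0 0 0 0; 0 0 0 0 0 0 0; 0 0 0 0 0 0 0; 0 0 0 0 0 0 0; 0 0 0 0 0 0 0; 0 0 0 0 0 0 0; 0 0 0 0 0 0 0; 0 0 0 0 0 0 0")

```text
time_s: 14.83
position: [0.5239, 0.0004, 0.0751]
tcp_rot: [-3.077, 0.628, 0.003]
force: [1.0, 0.6, -0.2]
grip_width: 0.094
```

>>> arm_command(rows="0 0 0 0 0 -0.4 0; 0 0 0 0 0 -1.2 0; 0 0 0 0 0 -2.2 0; 0 0 0 0 0 -3.2 0; 0 0 0 0 0 -4.2 0.3; 0 0 0 0 0 -5 0.7; 0 0 0 0 0 -5.6 1; 0 0 0 0 0 -5.6 1")

```text
time_s: 15.5
position: [0.5262, -0.0001, 0.2204]
tcp_rot: [-3.076, 0.628, -0.011]
force: [0.4, -0.9, 0.6]
grip_width: 0.0705
```

```bash
python3 - <<'E'
from h import *
st(); w=snap('wrist','w11.png'); s=snap('scene','s11.png');
h=cv2.cvtColor(w['frame'],cv2.COLOR_RGB2HSV)
cv2.imwrite('pics/s11c.png',np.hstack([cv2.resize(s['frame'][180:280,240:340,::-1],None,fx=4,fy=4,interpolation=cv2.INTER_CUBIC),cv2.resize(s['frame'][120:220,290:390,::-1],None,fx=4,fy=4,interpolation=cv2.INTER_CUBIC)]))
rel((.5027,-.2575,.22),-20)
E
```

```text
t 15.5 p [ 5.262e-01 -1.000e-04  2.204e-01] yaw -23.1 down [ 0.007  0.001 -1.   ] F [ 0.37 -0.9   0.58] w 0.0705 q [-0.11  0.03  1.41  0.    1.7   1.86]
turn [-0.02  0.01 -0.61] shift [ 3.24  9.82 -0.18]
```

View pics/s11c.png

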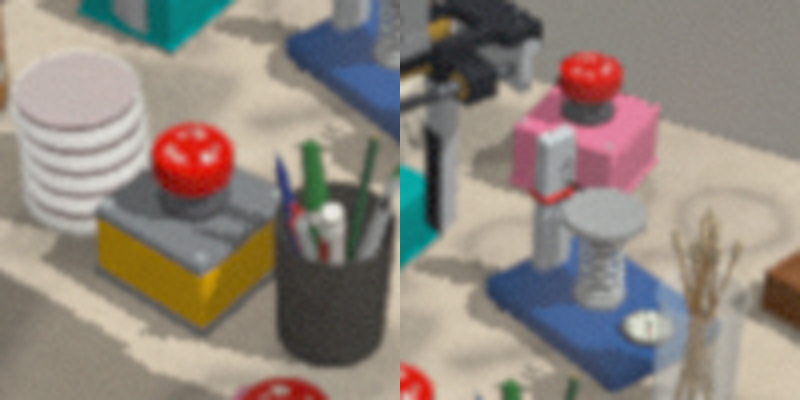

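The mushroom is fully up again, with the black collar visible. Next I'll measure the mark height, first from the current scene and wrist pictures.

```bash
python3 - <<'E'
from h import *
s=load('s11.png');f=s['frame'][:,:,::-1]
cv2.imwrite('pics/mk.png',cv2.resize(f[145:195,310:370],None,fx=12,fy=12,interpolation=cv2.INTER_CUBIC))
P=np.array([.5027,-.2575]);X=np.array([.938,-.346]);Y=np.array([.346,.938])
for z in(.083,.09,.097):
  print(z,[np.round((np.array(proj(s,(*(P+X*.046+Y*y),z)))-[310,145])*12,0) for y in(-.017,0,.017)])
print('platen c',(np.array(proj(s,(*P,.105)))-[310,145])*12,[ (np.array(proj(s,(*(P+.032*d),.105)))-[310,145])*12 for d in(X,-X,Y,-Y)])
print('coltop',[(np.array(proj(s,(*(P+X*x+Y*y),.144)))-[310,145])*12 for x,y in((.051,.015),(.051,-.015),(.065,.015),(.065,-.015))])
E
```

```text
0.083 [array([290., 300.]), array([240., 323.]), array([189., 345.])]
0.09 [array([291., 278.]), array([241., 300.]), array([190., 323.])]
0.097 [array([293., 255.]), array([243., 277.]), array([192., 300.])]
platen c [365.15973827 331.85223887] [array([280.34584827, 275.14870556]), array([452.77018672, 390.42545115]), array([267.4767662 , 376.25968573]), array([460.55893287, 288.48301519])]
coltop [array([192.68381964, 130.44484009]), array([283.99223975,  92.00123721]), array([156.49077776, 106.85351806]), array([247.5572526 ,  68.93427261])]
```

View pics/mk.png

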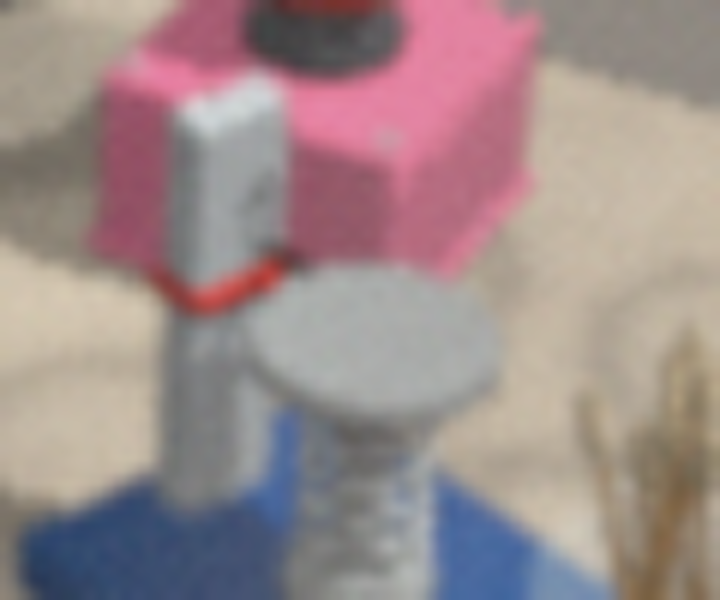

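View pics/w11.png

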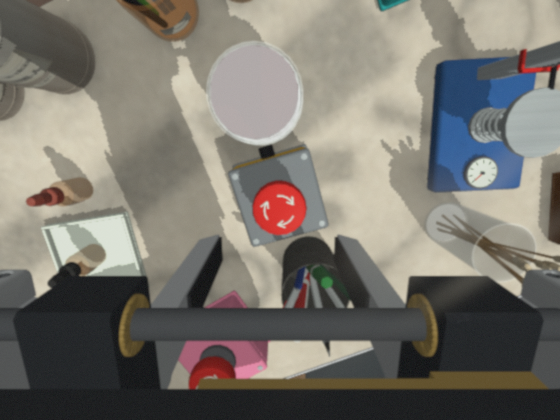

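```bash
python3 - <<'E'
from h import *
s=load('w11.png');f=s['frame'][:,:,::-1]
o=np.array([460,30]);k=8
cv2.imwrite('pics/mk2.png',cv2.resize(f[30:100,460:560],None,fx=k,fy=k,interpolation=cv2.INTER_CUBIC))
P=np.array([.5027,-.2575]);X=np.array([.938,-.346]);Y=np.array([.346,.938])
for z in(.083,.09,.097):
  print(z,[np.round((np.array(proj(s,(*(P+X*.046+Y*y),z)))-o)*k,0) for y in(-.017,0,.017)])
print('platen',[np.round((np.array(proj(s,(*(P+.032*d),.105)))-o)*k) for d in(X,-X,Y)])
print('coltop',[np.round((np.array(proj(s,(*(P+X*x+Y*y),.144)))-o)*k) for x,y in((.051,.015),(.051,-.015),(.065,.015),(.065,-.015))])
print('colbot',[np.round((np.array(proj(s,(*(P+X*x+Y*y),.026)))-o)*k) for x,y in((.051,.015),(.065,.015))])
E
```

```text
0.083 [array([681., 348.]), array([540., 355.]), array([399., 363.])]
0.09 [array([731., 337.]), array([587., 344.]), array([442., 352.])]
0.097 [array([784., 325.]), array([636., 333.]), array([488., 341.])]
platen [array([674., 451.]), array([ 587., 1016.]), array([355., 755.])]
coltop [array([893., 192.]), array([1207.,  175.]), array([920.,  32.]), array([1239.,   15.])]
colbot [array([125., 396.]), array([136., 291.])]
```

View pics/mk2.png

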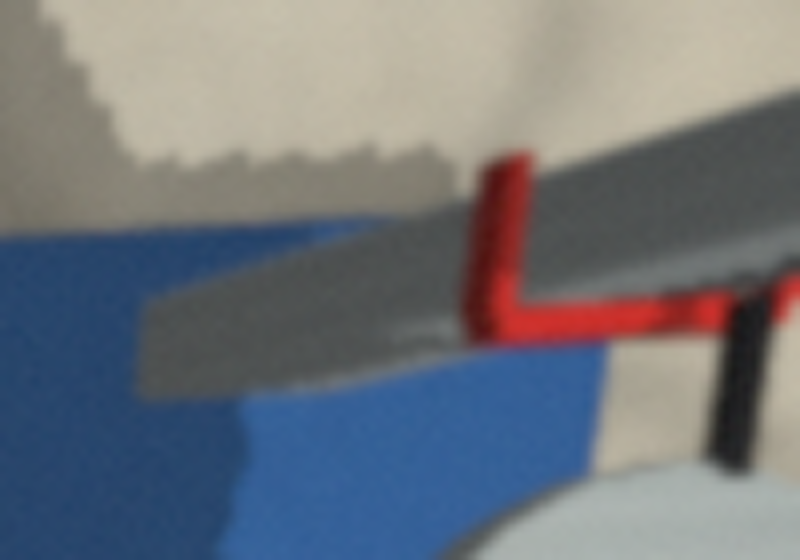

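Both views put the mark's top at about z = 0.097–0.098. The stated range caps it at 0.097, so the push is about 8 mm. I'll go over the platen with shut fingers.

>>> arm_command(rows="0 0 0.2 0.3 0.9 0 1; 0 0 0.4 0.7 2.3 0 1; 0 0 0.6 1.2 3.8 -0.1 1; 0 0 0.6 1.7 5.3 -0.1 1; 0 0 0.6 2.2 6.8 -0.15 1; 0 0 0.6 2.7 8.2 -0.18 1; 0 0 0.6 3.1 9.4 -0.18 1; 0 0 0.6 3.24 9.8 -0.18 1")

```text
time_s: 16.27
position: [0.5012, -0.2608, 0.2173]
tcp_rot: [-3.058, 0.716, 0.007]
force: [-0.4, 0.1, -1.2]
grip_width: 0.0098
```

```bash
python3 - <<'E'
from h import *
st(); w=snap('wrist','w12.png');st(); rel((.5027,-.2575,.115),-20)
E
```

```text
t 16.27 p [ 0.5012 -0.2608  0.2173] yaw -26.3 down [-0.004  0.002 -1.   ] F [-0.36  0.07 -1.23] w 0.0098 q [-0.58  0.12  1.31 -0.    1.71  1.45]
t 16.32 p [ 0.5014 -0.2606  0.2173] yaw -26.4 down [-0.004  0.002 -1.   ] F [-0.24 -0.13  0.53] w 0.0053 q [-0.58  0.12  1.31 -0.    1.71  1.45]
turn [-0.01  0.05 -1.27] shift [ 0.01 -0.13  4.09]
```

View pics/w12.png

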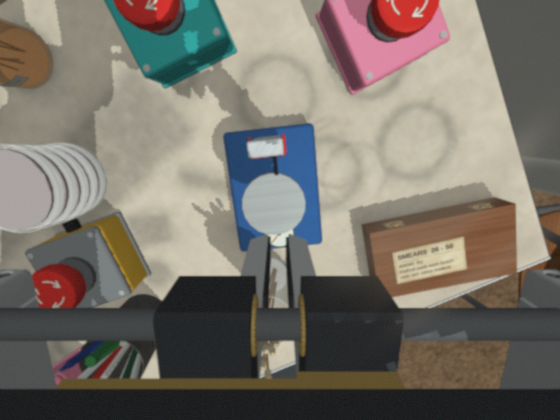

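>>> arm_command(rows="0 0 -0.6 0 -0.1 0.6 1; 0 0 -1.2 0 -0.13 1.4 1; 0 0 -1.2 0 -0.13 2.2 1; 0 0 -1.2 0 -0.13 3 1; 0 0 -1.2 0 -0.13 3.6 1; 0 0 -1.2 0.02 -0.13 3.9 1; 0 0 -1.2 0.02 -0.13 4 1; 0 0 -1.2 0.02 -0.13 4 1")

```text
time_s: 16.98
position: [0.5027, -0.2565, 0.1165]
tcp_rot: [-3.09, 0.553, 0.009]
force: [-0.7, -0.1, 1.0]
grip_width: 0.0003
```

>>> arm_command(rows="0 0 0 0 0 0.05 1; 0 0 0 0 0 0.1 1; 0 0 0 0 0 0.1 1")

```text
time_s: 17.23
position: [0.5031, -0.2566, 0.1148]
tcp_rot: [-3.09, 0.553, 0.007]
force: [-0.2, -0.2, -0.8]
grip_width: 0.0005
```

```bash
python3 - <<'E'
from h import *
st(); rel((.5027,-.2575,.105),-20)
E
```

```text
t 17.23 p [ 0.5031 -0.2566  0.1148] yaw -20.3 down [-0.004  0.003 -1.   ] F [-0.17 -0.23 -0.84] w 0.0005 q [-0.57  0.16  1.47  0.    1.52  1.35]
turn [-0.02  0.06 -0.06] shift [-0.    0.04  0.39]
```

Now press slowly to z ≈ 0.0985, then check.

>>> arm_command(rows="0 0 0 0 0 0.12 1; 0 0 0 0 0 0.24 1; 0 0 0 0 0 0.34 1; 0 0 0 0 0 0.44 1; 0 0 0 0 0 0.52 1; 0 0 0 0 0 0.6 1; 0 0 0 0 0 0.65 1; 0 0 0 0 0 0.65 1")

```text
time_s: 17.9
position: [0.5031, -0.2567, 0.0989]
tcp_rot: [-3.091, 0.553, 0.007]
force: [-2.0, 0.2, 4.3]
grip_width: 0.0003
```

```bash
python3 - <<'E'
from h import *
st(); s=snap('scene','s13.png');w=snap('wrist','w13.png')
cv2.imwrite('pics/mk3.png',np.hstack([cv2.resize(s['frame'][145:195,310:360,::-1],None,fx=8,fy=8,interpolation=cv2.INTER_CUBIC),cv2.resize(w['frame'][150:250,230:330,::-1],None,fx=4,fy=4,interpolation=cv2.INTER_CUBIC)]))
E
```

```text
t 17.9 p [ 0.5031 -0.2567  0.0989] yaw -20.3 down [-0.004  0.003 -1.   ] F [-2.    0.21  4.3 ] w 0.0003 q [-0.57  0.17  1.49  0.    1.48  1.35]
```

View pics/mk3.png

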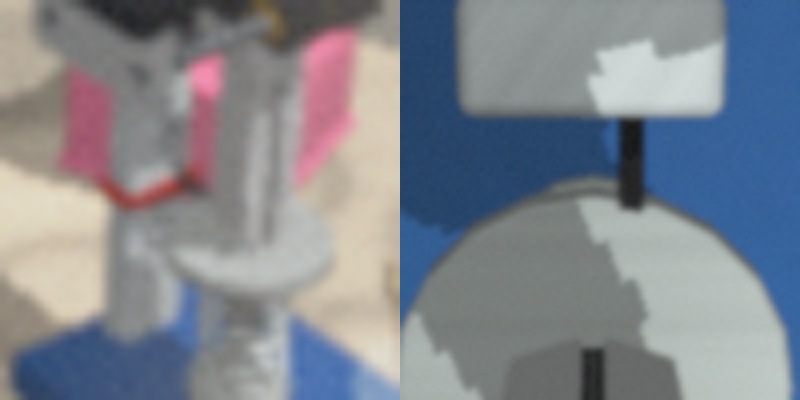

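>>> arm_command(rows="0 0 0 0 0 0.05 1; 0 0 0 0 0 0.09 1; 0 0 0 0 0 0.09 1; 0 0 0 0 0 0.09 1; 0 0 0 0 0 0.09 1; 0 0 0 0 0 0.09 1; 0 0 0 0 0 0.09 1; 0 0 0 0 0 0.09 1")

```text
time_s: 18.67
position: [0.5031, -0.2567, 0.0971]
tcp_rot: [-3.091, 0.553, 0.006]
force: [-1.0, 0.9, 6.1]
grip_width: 0.0001
```

>>> arm_command(rows="0 0 0 0 0 0 1; 0 0 0 0 0 0 1; 0 0 0 0 0 0 1; 0 0 0 0 0 0 1; 0 0 0 0 0 0 1; 0 0 0 0 0 0 1; 0 0 0 0 0 0 1; 0 0 0 0 0 0 1")

```text
time_s: 19.33
position: [0.5031, -0.2567, 0.0974]
tcp_rot: [-3.091, 0.553, 0.006]
force: [-2.0, 1.9, 5.2]
grip_width: 0.0004
```

```bash
python3 - <<'E'
from h import *
st(); s=snap('scene','s14.png');w=snap('wrist','w14.png'); st()
cv2.imwrite('pics/mk4.png',cv2.resize(s['frame'][145:195,310:370,::-1],None,fx=12,fy=12,interpolation=cv2.INTER_CUBIC))
E
```

```text
t 19.33 p [ 0.5031 -0.2567  0.0974] yaw -20.3 down [-0.004  0.002 -1.   ] F [-2.02  1.91  5.19] w 0.0004 q [-0.57  0.17  1.5   0.    1.48  1.35]
t 19.43 p [ 0.5031 -0.2566  0.0974] yaw -20.3 down [-0.004  0.002 -1.   ] F [-1.91  0.44  4.39] w 0.0005 q [-0.57  0.17  1.5   0.    1.48  1.35]
```

View pics/mk4.png

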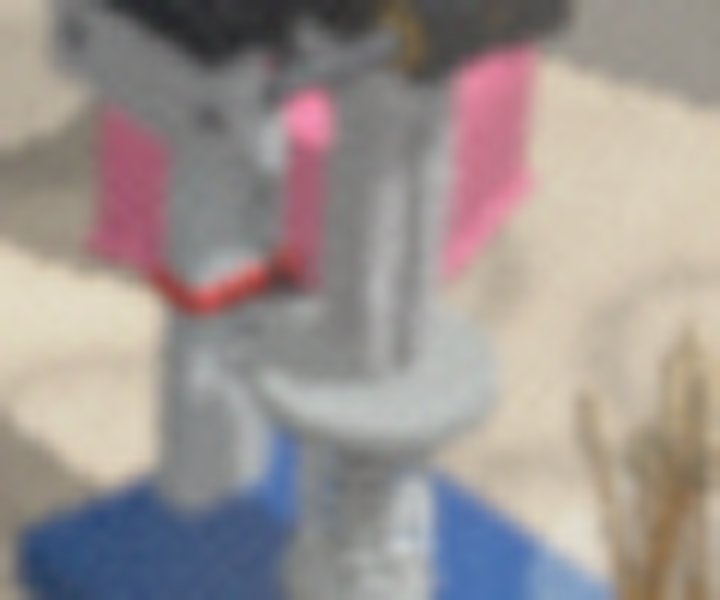

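```bash
python3 - <<'E'
from h import *
P=np.array([.5027,-.2575]);X=np.array([.938,-.346]);Y=np.array([.346,.938])
for n,o,k in(('s11.png',[310,145],12),('w11.png',[460,30],8)):
  s=load(n);g=lambda x,y,z:np.round((np.array(proj(s,(*(P+X*x+Y*y),z)))-o)*k)
  print(n,'base corner col',g(.051,.015,.026),g(.065,.015,.026),'top',g(.051,.015,.144),'mark',[ (z,g(.046,.017,z)) for z in(.091,.097,.1)],'back corner',g(.065,.017,.097))
  f=s['frame'][:,:,::-1]
  # red extents
  h=cv2.cvtColor(s['frame'],cv2.COLOR_RGB2HSV);m=(((h[...,0]<8)|(h[...,0]>172))&(h[...,1]>120))
  r=f[...,2].astype(int)-f[...,1]
  if n[0]=='s':
    for u in range(324,334): print(u,r[162:176,u])
  else:
    for v in range(66,74): print(v,r[v,512:532])
E
```

```text
s11.png base corner col [174. 514.] [140. 489.] top [193. 130.] mark [(0.091, array([191., 319.])), (0.097, array([192., 300.])), (0.1, array([192., 290.]))] back corner [144. 267.]
324 [ 7  6  7  6  9 22 56 67 34 10  1  2  0 -1]
325 [-4 -3 -3 -1 -4  3 31 72 61 16 -4 -2 -2 -1]
326 [-1 -1 -3 -3 -4 -4 20 83 85 24 -1 -3 -1 -3]
327 [ -2  -3  -3  -4  -6  -2  32 102  98  28  -1  -2   0  -2]
328 [ -3  -4  -3  -1  -4  10  66 112  81  16  -3  -2  -5   2]
329 [ -3  -4  -2  -3  -3  27  93 109  49   3  -3  -2   0   0]
330 [ -3  -3  -3  -5   9  54 101  80  21   0  -3  -1  -2   0]
331 [ -2  -3  -1   1  25  81 107  50   1  -3  -2  -2  -2  -1]
332 [  2   3   2   9  51 105  96  36  -1  -5  -4  -3  -2  -2]
333 [18 22 21 24 46 68 46 10 -2 -4 -3 -2 -3 -3]
w11.png base corner col [125. 396.] [136. 291.] top [893. 192.] mark [(0.091, array([449., 351.])), (0.097, array([488., 341.])), (0.1, array([508., 336.]))] back corner [512. 162.]
66 [ -2  -4  -5  -3   2  18  40  55  68  97 131 135  88  30   5   2   1   1
   3   4]
67 [ -3  -5  -3  -2   1  19  44  56  65 100 133 139  95  47  32  31  34  36
  39  43]
68 [ -3  -3  -4  -2   2  19  47  56  72 102 132 141 122  99  95  98 100 104
 109 114]
69 [ -3  -4  -4  -5  -1  18  43  55  66  96 122 145 148 147 147 147 147 149
 150 150]
70 [ -4  -3  -4  -4  -1  13  38  55  61  85 115 142 154 154 156 156 156 155
 153 153]
71 [ -5  -3  -4  -5  -3   8  29  50  65  78 112 138 146 145 145 142 143 141
 139 134]
72 [ -4  -5  -4  -3  -3   6  24  42  51  66  92 107 111 106 104 100  95  90
  85  80]
73 [-4 -3 -2 -5 -4  3 11 18 23 30 34 39 38 34 27 25 21 18 12  7]
```

Held 1.3 s at z ≈ 0.0973. The scene view hints the mark may be slightly higher (≈0.100) while the wrist view says ≈0.096. I'll also pause at about 0.099 on the way up, then lift and take a better look.

>>> arm_command(rows="0 0 0 0 0 -0.06 1; 0 0 0 0 0 -0.06 1; 0 0 0 0 0 -0.06 1; 0 0 0 0 0 -0.06 1; 0 0 0 0 0 -0.06 1; 0 0 0 0 0 -0.06 1; 0 0 0 0 0 -0.06 1; 0 0 0 0 0 -0.06 1")

```text
time_s: 20.1
position: [0.5031, -0.2566, 0.0989]
tcp_rot: [-3.091, 0.553, 0.006]
force: [-2.1, 1.3, 4.1]
grip_width: 0.0006
```

>>> arm_command(rows="0 0 0 0 0 0 1; 0 0 0 0 0 0 1; 0 0 0 0 0 0 1; 0 0 0 0 0 0 1")

```text
time_s: 20.43
position: [0.5031, -0.2567, 0.0989]
tcp_rot: [-3.091, 0.553, 0.006]
force: [-1.6, 0.7, 4.9]
grip_width: 0.0005
```

>>> arm_command(rows="0 0 0 0 0 -0.2 1; 0 0 0 0 0 -0.5 1; 0 0 0 0 0 -1.2 1; 0 0 0 0 0 -2.2 1; 0 0 0 0 0 -3.2 1; 0 0 0 0 0 -4.2 1; 0 0 0 -0.2 -0.3 -4.8 1; 0 0 0 -0.5 -1 -5 1")

```text
time_s: 21.1
position: [0.5015, -0.2311, 0.2274]
tcp_rot: [3.091, -0.557, 0.002]
force: [0.7, 0.2, -0.2]
grip_width: 0.0005
```

```bash
python3 - <<'E'
from h import *
st(); rel((.5,-.05,.17),-20)
E
```

```text
t 21.1 p [ 0.5015 -0.2311  0.2274] yaw -20.4 down [ 0.001 -0.001 -1.   ] F [ 0.66  0.23 -0.18] w 0.0005 q [-0.53  0.09  1.33 -0.    1.73  1.39]
turn [ 0.01 -0.02 -0.09] shift [-2.59 -6.77  2.29]
```

>>> arm_command(rows="-0.3 0 0 -0.4 -1 0 1; -0.8 0 0 -0.8 -2.1 0 1; -1.4 0 0 -1.2 -3.2 0.2 1; -2 0 0 -1.6 -4.3 0.7 1; -2.6 0 0 -2 -5.3 1.2 1; -3.2 0 0 -2.3 -6.1 1.7 1; -3.8 0 0 -2.5 -6.6 2 1; -4 0 0 -2.6 -6.7 2.2 1")

```text
time_s: 21.77
position: [0.4986, -0.0483, 0.1701]
tcp_rot: [2.752, -0.489, -0.09]
force: [-0.7, 0.3, 0.3]
grip_width: 0.0007
```

>>> arm_command(rows="0 0 0 0 0 0 1; 0 0 0 0 0 0 1; 0 0 0 0 0 0 1")

```text
time_s: 22.02
position: [0.4989, -0.0493, 0.1707]
tcp_rot: [2.752, -0.491, -0.089]
force: [-0.1, 0.4, 0.7]
grip_width: 0.0003
```

```bash
python3 - <<'E'
from h import *
st(); s=snap('wrist','w20.png');st()
P=np.array([.5027,-.2575]);X=np.array([.938,-.346]);Y=np.array([.346,.938])
g=lambda x,y,z:np.round(np.array(proj(s,(*(P+X*x+Y*y),z))),1)
print('col base',g(.051,.015,.026),g(.065,.015,.026),'top',g(.051,.015,.144),g(.065,.015,.144),'platen',g(0,0,.105),'mark',[ (z,g(.046,.017,z)) for z in(.091,.097,.1)])
E
```

```text
t 22.02 p [ 0.4989 -0.0493  0.1707] yaw -20.2 down [-0.12  -0.322 -0.939] F [-0.08  0.37  0.73] w 0.0003 q [ 0.01  0.09  1.48 -0.33  1.7   1.92]
t 22.07 p [ 0.499  -0.0496  0.171 ] yaw -20.3 down [-0.119 -0.322 -0.939] F [ 0.45 -0.99  0.03] w 0.0003 q [ 0.01  0.09  1.48 -0.33  1.7   1.92]
col base [378.5  81.2] [379.6  68.2] top [472.8  60.1] [475.7  41. ] platen [438.6 126. ] mark [(0.091, array([419.7,  77. ])), (0.097, array([424.6,  76. ])), (0.1, array([427.1,  75.5]))]
```

View pics/w20.png

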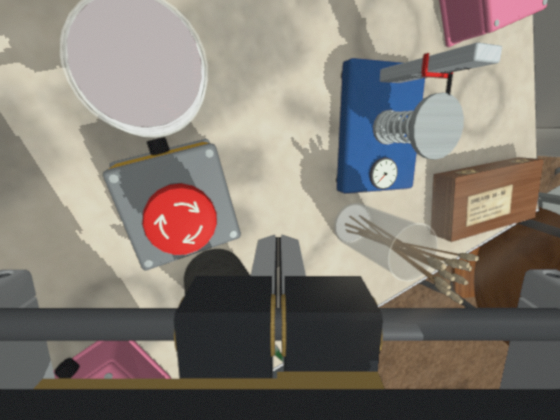

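```bash
python3 - <<'E'
from h import *
s=load('w20.png');f=s['frame'][:,:,::-1]
cv2.imwrite('pics/mk5.png',cv2.resize(f[35:165,370:510],None,fx=5.5,fy=5.5,interpolation=cv2.INTER_CUBIC))
r=f[...,2].astype(int)-f[...,1]
for v in range(56,82,2): print(v,r[v,416:434])
E
```

```text
56 [  8   6   7   7   7   9  18  38  64  79  91 103  79  31   6  -3  -3  -4]
58 [  6   5   4   3   2   5  22  51  73  80  94 102  75  28   2  -4  -5  -3]
60 [-2 -4 -5 -4 -4  2 26 58 74 83 97 95 60 19 -1 -4 -3 -5]
62 [-5 -3 -3 -5 -3  6 32 62 78 84 98 92 48 10 -4 -4 -4 -4]
64 [ -4  -4  -3  -5  -1  12  39  66  76  91 102  86  40   6  -4  -4  -5  -4]
66 [ -4  -4  -4  -5   1  19  48  70  81  99 104  80  30   3  -4  -5  -5  -4]
68 [ -4  -5  -4  -4   3  25  55  71  84 109 117  84  32   2  -4  -4  -2  -4]
70 [ -3  -4  -4  -4   3  28  61  74  86 121 133  85  29   6   2  -1  -2  -3]
72 [ -4  -4  -4  -3   8  36  60  72  90 120 141 130 112 106 101  92  84  77]
74 [ -5  -4  -5  -3   3  24  55  72  82 111 142 158 160 163 162 162 161 163]
76 [ -5  -3  -4  -5  -2  11  30  43  53  66  81  87  91  93 100 107 109 112]
78 [ -8 -10 -11 -12 -16 -17 -19 -19 -11   4   9  12  13  13  14  13  11  12]
80 [-34 -36 -39 -41 -44 -44 -44 -40 -18   0   5   7   8   7   8   7   6   8]
```

View pics/mk5.png

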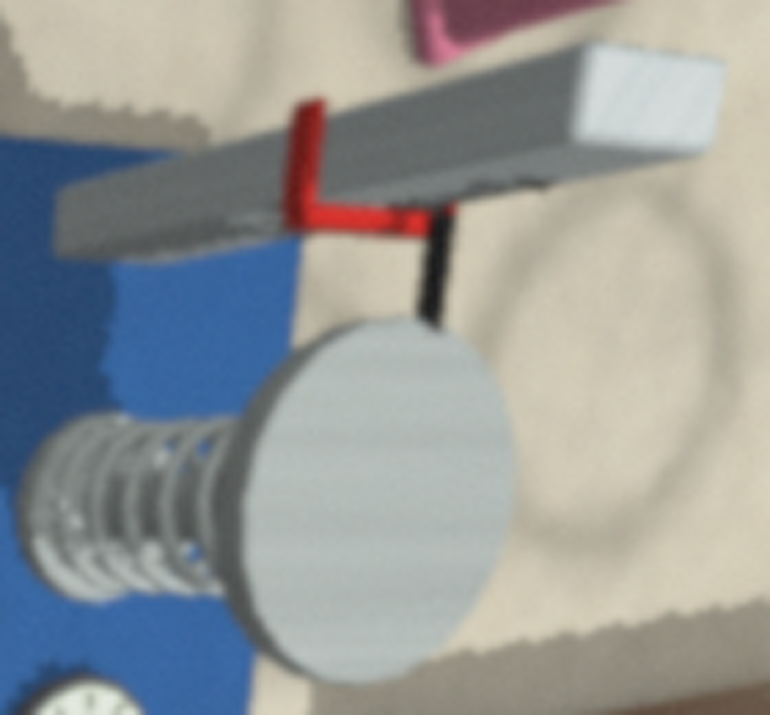

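The closer view puts the mark's top edge at 0.0957–0.0972, averaging about 0.0965. The 1.3 s hold at about 0.0973 was therefore level to within 1 mm. The platen is back up, at its resting place (438,126). One last look before handing in.

```bash
python3 - <<'E'
from h import *
s=snap('scene','s21.png');snap('top','t21.png')
E
```

```text
(no output)
```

View pics/s21.png

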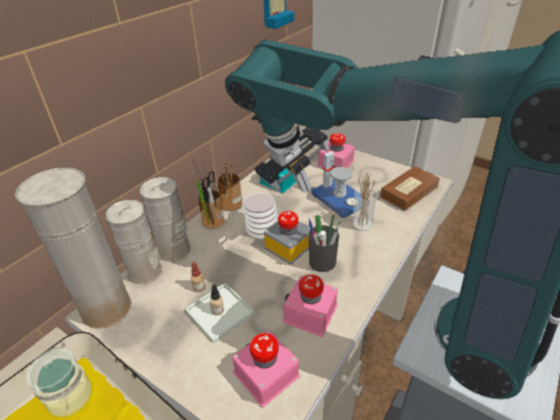

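View pics/t21.png

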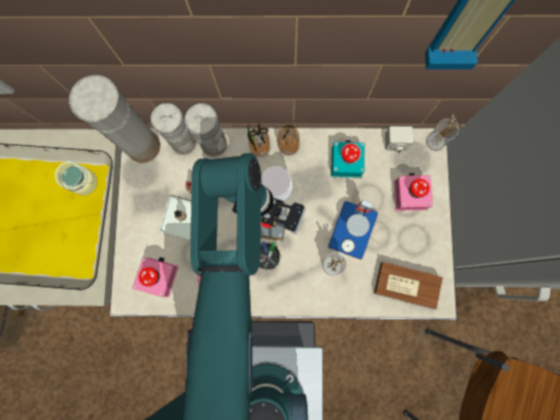

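The scene picture shows the bottle upright in the tray (216,298), the mushroom up (288,220), the platen up (340,174), and the bystanders where they were. The gripper is clear of everything.

```bash
python3 - <<'E'
from h import *
print(manip.finish_job()); st()
E
```

```text
the job is handed in; nothing more can be done
None
the job is handed in; nothing more can be done
```

The job is done and handed in at about 22 s of the allowed 72 s. The hand-in gave no verdict.

- **Bottle:** I moved it from the platen and stood it upright near the middle of the white tray.
- **Emergency stop:** I pushed the mushroom down about 12 mm, and it stayed latched when I backed off. I gripped it, turned it about 43° clockwise and opened the grip; the pictures show it sprung fully up again.
- **Platen:** I pressed it to about z = 0.0973, held it there for about 1.3 s, paused at 0.099 on the way up, then let it rise.

**Last checks:** The final pictures show the bottle upright, the mushroom and platen up, the bystanders at their starting places by eye, and the gripper clear.

**Disagreement:** My measurements of the mark's top edge did not agree. The coarse scene view suggested about 0.100, above the 0.097 that the task allows. The closer side view with the wrist camera gave about 0.0965, within 1 mm of the hold, and I trust that one. The hold was within the 3 mm tolerance for either reading, though only just for the scene one.

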